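# Hang the clip tray on the fence stud

### The job

Pick up the small metal clip tray and hang it on the headed stud of the bench fence: slip the keyhole in its back plate over the stud's head until the plate is flush with the fence, then lower it, still held, until the stud stands at the top of the narrow slot, and only then let go. Be gentle: never press the tray hard against the stud or fence, keep it upright, and leave the wrench, the cardboard roll and the toolbox where they are.

Things in the scene. Friction and masses are not known exactly. Their poses are not given: they have to be found in the camera images.
- tray: Loose open metal clip tray with a tall back plate, 0.2 to 0.41 kg. Origin: middle of the back face's lower edge; +x forward from the plate over the tray, +y sideways, +z up. Back plate 90 mm wide, 5 mm thick (x 0 to 5), 130 mm high; tray out to x = 60 mm, 36 mm high. Origin height: 0 standing on the table, 64 mm when the stud is centred in the keyhole's entry, 40 mm hung home.
- grip (a point): Middle of the tray's grip bar, on top of the back plate: 6 mm in x, 143 mm above the tray's origin. Black bar 70 mm long (y), 12 mm thick (x), 30 mm high. Take it from above, fingers closing along the tray's x. At home the bar's underside is 18 mm above the fence's top.
- keyhole (a point): Middle of the keyhole's entry, on the plate's back face, 66 mm above the tray's origin (y = 0): an eight-sided opening 24 mm across the flats. From it a slot 11 mm wide, with slanted lead-in corners, runs up to a closed end 27.5 mm above the entry's middle.
- fence: Fixed upright painted metal fence, 260 mm wide (y), 150 mm high, 12 mm thick, braced behind. Origin: middle of the front face's lower edge, on the table; +x out of the front face, away from the robot, +y along the fence, +z up. Contact of the tray with fence or stud must stay under 30 N; 2 to 5 N is enough to feel it.
- stud_slot (a point): Middle of the fence's level adjusting slot, on its front face, 130 mm up. The headed steel stud is clamped in it anywhere within 20 mm to either side (fence y), not measured: find it by feel or by camera. It does not give. Shank 7 mm diameter, 8 mm long; head 18 mm diameter, 6 mm thick; so it ends 14 mm off the face.
- wrench: Loose wrench lying on the table, 160 mm long, a bystander. Leave it alone.
- roll: Loose empty cardboard roll, 100 mm diameter, 40 mm high, a bystander. Leave it alone.
- toolbox: Loose open grey plastic box, 100 x 180 x 60 mm, a bystander. Leave it alone.

How it is judged:
By the outcome, as a careful person would: the job done as asked, in the order asked, and still so for the second after the job is handed in, with the robot touching nothing.
It also fails if it takes over 64 s, if anything falls off the work surface, if the arm or the gripper's body presses on something with over 40 N, if the wrist force passes 120 N, or if a joint passes its speed limit or range.

### The arm

A 6-joint arm with a two-finger parallel gripper is mounted at the origin on the work surface. World frame = base frame: x ahead of the robot, y to its left, z up, the work surface at z = 0. Lengths are in mm, angles in rad, forces in N, time in s.
With the tool pointing down it reaches from about 275 to 1000 mm from the base axis. Payload 8.4 kg.
Tool frame: the origin (TCP) lies at the centre of the arm's flange, where the gripper is bolted on; the fingertips stand 173 mm ahead of it and the grasp point (between the pads) lies 155 mm ahead of it; z points along the fingers, y is the direction in which the jaws open and shut (so a half turn about z gives the same grasp; the last joint's range is limited). The gripper opens to 85 mm and grips with 20 to 120 N. Pads are 22 mm wide; open, the fingers measure 114 mm over their backs; the gripper's body (76 mm by 85 mm) begins 54 mm behind the grasp point. The pads swing forward as they close: fully open they stand 13 mm farther back than shut.
Start: joints at [-1.308, 0.353, 1.633, -0, 1.155, -0.002], TCP at [163.571, -603.22, 404.681] pointing down, gripper open.
Joint ranges: [-2.63, 2.63], [-0.92, 2.1], [0.06, 2.66], [-1.3, 4.44], [0, 2.69], [-3.02, 3.02]. Speed limits (rad/s): [2.22, 2.22, 2.79, 3.14, 3.14, 3.14].

### API

Orientations are given as [roll, pitch, yaw] about the fixed x, y, z axes, in that order (R = Rz(yaw) Ry(pitch) Rx(roll)).
In Python, from rig import sense, grab_frame, camera_model, sign_off gives the robot as it stands. The module is installed in compiled form; this text tells all that it offers.
- The arm moves only by the tool step_arm, never from a script. Its argument "commands" is a list of rows, each a list of 3 entries, a list of its own where there are three numbers: the shift along the tool's x, y, z in mm, then the turn about the tool's z in rad, then the opening, from 0 (shut) to 1 (fully open). A call has 1 to 20 rows; each row shifts and turns the pose as measured when the row begins, along the tool's axes as they then stand; what a row does not reach is not made up. A row lasts 1/8 s, in which the tool goes at most 62.5 mm and 10.7 degrees, less where a joint would pass 70% of its speed; a pose out of reach is approached as far as the arm can. A call with a gripper value outside its range is refused whole. The fingers move at their own pace and stop on an object; "force" is the grip in N (left out, the last holds). Time passes only in rows, so rows that do not move let the fingers close. It gives the time, the measured TCP pose, the force and the opening at its end, in the units of the state.
- sense(): the state, without advancing time (a new reading comes with each control period).
- grab_frame(name): name is "scene" or "top"; returns the picture (400x640x3 uint8, blue, green, red); there is no depth.
- camera_model(name): a dict with "fx", "fy", "cx", "cy" (pixels), "R" (3x3) and "t" (3): a world point X has camera coordinates R X + t. Camera axes: x right, y down, z forward; pixel columns grow to the right and rows downward; lengths in mm; the calibration is good to about 2 mm. A picture is of the moment at which its call begins. camera_model takes no time and is no camera call.
- sign_off(): hands the job in, once; it reports no verdict.
The state is a dict: "clock": time; "qpos": joint angles; "qvel": joint speeds; "joint_efforts": joint torques, N m; "eef_pos": TCP position; "tcp_rot": TCP orientation; "contact_force": force on the tool from outside, world axes, zero at the start; "wrist_torque": the same for the moment, N m; "opening": opening from 0.0 (shut) to 1.0 (fully open).
Only numpy, scipy, OpenCV 4.12 (cv2) and the standard library are available. Lean on these libraries where they do the work, as an engineer would, in place of code of your own. Each camera call takes 0.05 s, during which the arm holds its last target. There are 200 camera calls.

## Working session

There is one attempt and no reset: what is moved stays moved. The work goes in short steps, Python scripts to look and compute and a tool call to move; the robot and the scene stay as the last step left them, time stands still between calls to the robot, and variables do not carry over. Pictures are saved under pics/ and viewed, about 8 in all and at most 12, crops included, and the job is handed in when it is done.

Besides the shell and the picture viewer there is one more tool, called as name(argument=value, ...), one argument or row to a line, values as JSON. step_arm: Moves the arm, as the interface text tells. Its arguments: {"type":"object","properties":{"commands":{"type":"array","items":{"type":"array"}},"force":{"type":"number"}},"required":["commands"]}

```bash
mkdir -p pics; python3 - <<'E'
from rig import *
import cv2,numpy as np
for n in("scene","top"):
    cv2.imwrite(f"pics/{n}0.png",grab_frame(n)); c=camera_model(n)
    print(n,{k:np.round(c[k],4).tolist() for k in c}, (-np.array(c["R"]).T@np.array(c["t"])).round(1))
print(sense())
E
```

```text
scene {'fx': 485.2923, 'fy': 485.2923, 'cx': 309.9012, 'cy': 203.0377, 'R': [[-0.8261, 0.5636, -0.0022], [0.4521, 0.6604, -0.5996], [-0.3364, -0.4963, -0.8003]], 't': [476.677, -182.6408, 1203.9252]} [881.4 449.5 855.1]
top {'fx': 425.352, 'fy': 425.352, 'cx': 320.5728, 'cy': 198.7577, 'R': [[-0.019, -0.9998, -0.0068], [-0.9983, 0.0193, -0.0558], [0.056, 0.0057, -0.9984]], 't': [0.2374, 574.7664, 854.926]} [525.9 -15.8 885.7]
{'clock': 0.1, 'qpos': array([-1.30834834e+00,  3.53570534e-01,  1.63407118e+00, -3.93815057e-05,
        1.15518230e+00, -2.40872197e-03]), 'qvel': array([ 4.35897009e-05, -1.95667528e-03, -2.40284124e-03,  1.19041156e-03,
        8.77739247e-04, -1.20319438e-03]), 'joint_efforts': array([ 1.37327595e-03, -6.06355476e+01, -3.42817640e+01,  1.41393512e-04,
        3.92085043e-03, -5.36505786e-05]), 'eef_pos': array([ 163.54015047, -603.00246033,  404.03694751]), 'tcp_rot': array([-3.14036121e+00,  3.30431798e-05,  2.64872651e-01]), 'contact_force': array([ 0.08846035, -0.17547584,  0.36403605]), 'wrist_torque': array([-0.02732766, -0.00486778,  0.01037631]), 'opening': 0.9983407654082195}
```

View pics/scene0.png

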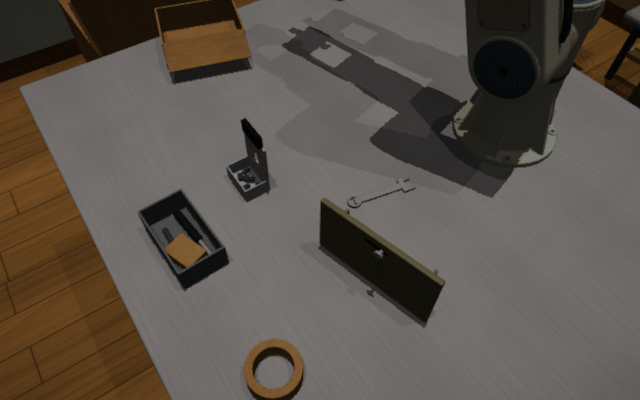

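View pics/top0.png

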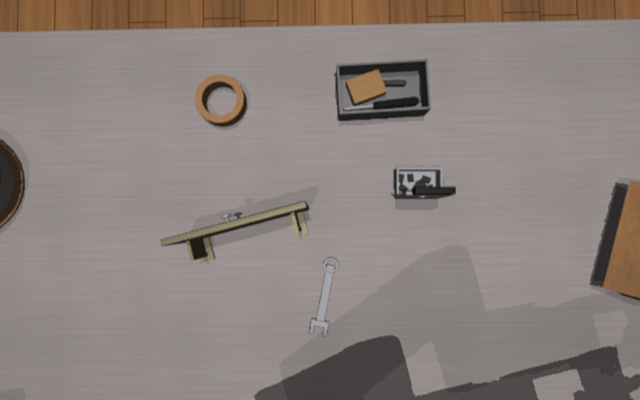

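The scene view shows the tray near (250,165) and the fence from (320,205) to (440,310), with the stud near (378,252). In the top view the bar is near (435,190), the fence top edge runs (162,241) to (307,205), and the stud is near (232,216). I'll zoom in for the measurements.

```bash
python3 - <<'E'
import cv2,numpy as np
t=cv2.imread("pics/top0.png");s=cv2.imread("pics/scene0.png")
def crop(im,x,y,w,h,k):
    c=cv2.resize(im[y:y+h,x:x+w],None,fx=k,fy=k,interpolation=cv2.INTER_CUBIC)
    c=np.clip(c.astype(float)*1.6,0,255).astype(np.uint8)
    for i in range(0,w,10): cv2.line(c,(i*k,0),(i*k,6 if i%50 else 14),(0,0,255),1)
    for i in range(0,h,10): cv2.line(c,(0,i*k),(6 if i%50 else 14,i*k),(0,0,255),1)
    return c
A=crop(t,155,190,160,75,5)                       # top fence
B=crop(t,385,155,80,50,5); C=crop(s,310,190,80,40+10,5)
D=np.hstack([B,crop(s,340,220,80,50,5)])
cv2.imwrite("pics/crop1.png",np.vstack([A,D[:225]]))
E
```

```text
(no output)
```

View pics/crop1.png

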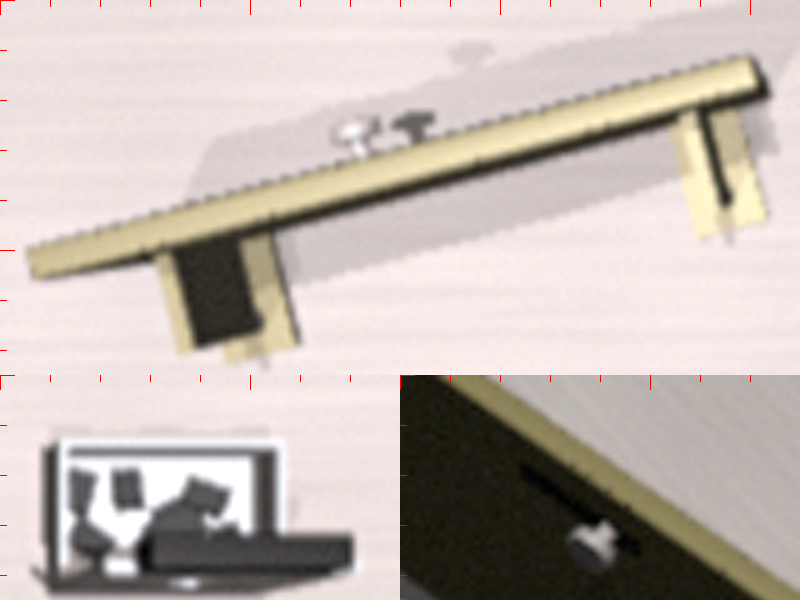

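The crop shows the stud as the bright T near top px (226,215) and scene px (378,254); the grey T at (238,215) is probably its shadow on the table. The bar top spans about (415–455.6, 186.6–194.4) in the top view.

```bash
cat > h.py <<'E'
from rig import *
import cv2,numpy as np
def ray(n,uv):
    c=camera_model(n);R=np.array(c["R"]);t=np.array(c["t"])
    d=R.T@np.array([(uv[0]-c["cx"])/c["fx"],(uv[1]-c["cy"])/c["fy"],1]);return -R.T@t,d
def onz(n,uv,z):
    o,d=ray(n,uv);return o+d*(z-o[2])/d[2]
def tri(u1,u2):
    o1,d1=ray("top",u1);o2,d2=ray("scene",u2)
    s=np.linalg.lstsq(np.c_[d1,-d2],o2-o1,rcond=None)[0];a,b=o1+s[0]*d1,o2+s[1]*d2
    return (a+b)/2,np.linalg.norm(a-b)
def proj(n,X):
    c=camera_model(n);p=np.array(c["R"])@X+np.array(c["t"]);return np.array([c["fx"]*p[0]/p[2]+c["cx"],c["fy"]*p[1]/p[2]+c["cy"]])
E
python3 - <<'E'
from h import *
np.set_printoptions(precision=1,suppress=True)
t=cv2.imread("pics/top0.png").astype(int);s=cv2.imread("pics/scene0.png")
m=((t[:,:,2]-t[:,:,0]>18)&(t[:,:,2]>90)).astype(np.uint8);m[:195]=0;m[250:]=0;m[:,:157]=0;m[:,312:]=0
# front (upper) edge per column
xs=np.arange(165,300);ys=np.array([np.argmax(m[:,x]) for x in xs])
p=np.polyfit(xs,ys-.5,1);r=ys-.5-np.polyval(p,xs);k=abs(r)<1;p=np.polyfit(xs[k],(ys-.5)[k],1);print("line",p,k.mean())
P=[onz("top",(x,np.polyval(p,x)),150) for x in(160.2,304.8)];print("fence top front",*P,np.linalg.norm(P[0]-P[1]))
v=P[0]-P[1];yaw=np.arctan2(-v[0],v[1]);print("fence yaw",yaw)
S,e=tri((226,214.8),(378,254));print("stud",S,e)
O=(P[0]+P[1])/2;n=np.array([np.cos(yaw),np.sin(yaw),0]);y=np.array([-n[1],n[0],0]);print("mid",O,"stud in fence",(S-O)@n,(S-O)@y)
for z in(124,130,139):
  q=onz("top",(226,214.8),z);print(z,q,(q-O)@n,(q-O)@y)
for yy in(-20,0,20):
  print(yy,[proj(c,O+n*11+y*yy-[0,0,20]) for c in("top","scene")])
c=[onz("top",u,158) for u in((415,186.6),(455.6,186.6),(455.6,194.4),(415,194.4))];print("bar",*c,np.mean(c,0))
E
```

```text
line [ -0.3 282.6] 1.0
fence top front [502.3 266.8 150. ] [565.   15.8 150. ] 258.67575772263075
fence yaw 0.24482413757949364
stud [542.4 157.4 131. ] 1.2766365753744138
mid [533.6 141.3 150. ] stud in fence 12.490716420074474 13.521337823097383
124 [543.1 158.6 124. ] 13.414231294614602 14.513983974434
130 [543.  157.3 130. ] 12.949914293551524 13.213940918031028
139 [542.8 155.2 139. ] 12.253438791956958 11.263876333426543
-20 [array([244.3, 211. ]), array([362.8, 242.8])]
0 [array([233.5, 213.9]), array([371.9, 249.3])]
20 [array([222.6, 216.9]), array([381.1, 255.9])]
bar [ 584.4 -173.8  158. ] [ 583.1 -243.2  158. ] [ 569.7 -242.7  158. ] [ 571.  -173.4  158. ] [ 577.1 -208.3  158. ]
```

step_arm(
  commands=[
    [[0, 0, 0], -0.18, 1],
    [[0, 0, 0], -0.18, 1],
    [[0, 0, 0], -0.18, 1],
    [[0, 0, 0], -0.18, 1],
    [[0, 0, 0], -0.18, 1],
    [[0, 0, 0], -0.18, 1],
    [[0, 0, 0], -0.18, 1],
    [[0, 0, 0], -0.03, 1],
    [[40, 40, 0], 0, 1],
    [[40, 40, 0], 0, 1],
    [[40, 40, 0], 0, 1],
    [[40, 40, 0], 0, 1],
    [[40, 40, 0], 0, 1],
    [[40, 40, 0], 0, 1],
    [[40, 40, 0], 0, 1],
    [[40, 40, 0], 0, 1],
    [[40, 40, 0], 0, 1],
    [[35, 35, 0], 0, 1],
    [[10, 10, 0], 0, 1],
    [[0, 0, 0], 0, 1],
  ],
  force=60,
)

```text
clock: 2.6
eef_pos: [576.5, -181.6, 401.3]
tcp_rot: [-3.14, -0.007, 1.552]
contact_force: [0.7, 0.9, -0.1]
opening: 1.004
```

step_arm(
  commands=[
    [[-15, 0, 15], 0, 1],
    [[-12, 0, 15], 0, 1],
    [[0, 0, 20], 0, 1],
    [[0, 0, 10], 0, 1],
    [[0, 0, 0], 0, 1],
  ],
)

```text
clock: 3.22
eef_pos: [571.5, -216.2, 335.6]
tcp_rot: [-3.136, -0.006, 1.543]
contact_force: [-0.4, 0.1, 0.2]
opening: 1.0
```

```bash
python3 - <<'E'
from h import *
s=grab_frame("scene");t=grab_frame("top")
f=lambda i,x,y,w,h,k:cv2.resize(i[y:y+h,x:x+w],None,fx=k,fy=k,interpolation=cv2.INTER_CUBIC)
cv2.imwrite("pics/b1.png",np.vstack([f(s,190,60,160,100,4)]+[f(t,360,130,160,50,4)]))
print(sense()["eef_pos"])
E
```

```text
[ 572.04717216 -215.87260949  336.80863854]
```

View pics/b1.png

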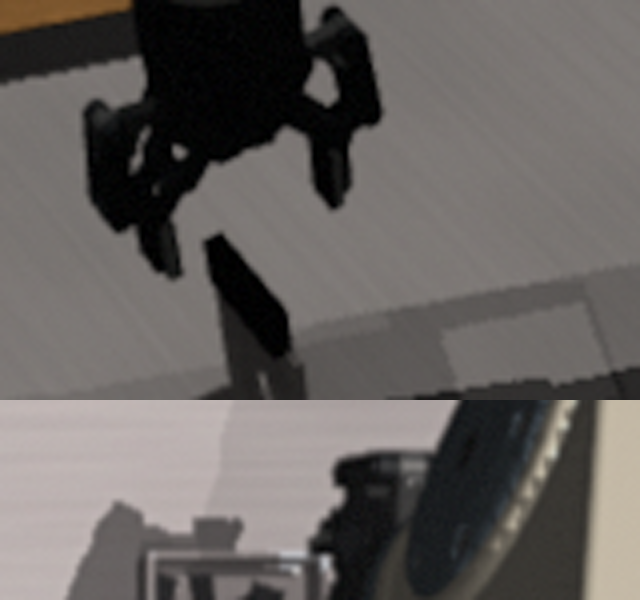

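The open fingers straddle the bar, one each side in the scene crop, about 10 mm off centre. I'll correct that and descend.

step_arm(
  commands=[
    [[4, 3, 0], 0.0, 1],
    [[3, 2, 0], 0, 1],
    [[0, 0, 0], 0, 1],
    [[0, 0, 10], 0, 1],
    [[0, 0, 10], 0, 1],
    [[0, 0, 8], 0, 1],
    [[0, 0, 3], 0, 1],
    [[0, 0, 0], 0, 1],
  ],
)

```text
clock: 4.32
eef_pos: [578.0, -207.9, 304.7]
tcp_rot: [-3.139, -0.005, 1.545]
contact_force: [0.4, -0.6, -0.2]
opening: 0.993
```

step_arm(
  commands=[
    [[0, 0, 4], 0, 1],
    [[0, 0, 0], 0, 0.3],
    [[0, 0, 0], 0, 0],
    [[0, 0, 0], 0, 0],
    [[0, 0, 0], 0, 0],
    [[0, 0, 0], 0, 0],
    [[0, 0, 0], 0, 0],
    [[0, 0, 0], 0, 0],
  ],
  force=60,
)

```text
clock: 5.32
eef_pos: [578.4, -208.1, 301.4]
tcp_rot: [-3.141, -0.005, 1.545]
contact_force: [-0.1, -0.5, -1.2]
opening: 0.132
```

step_arm(
  commands=[
    [[0, 0, -5], 0, 0],
    [[0, 0, -15], 0, 0],
    [[0, 0, -25], 0, 0],
    [[0, 0, -25], 0, 0],
    [[0, 0, -15], 0, 0],
    [[0, 0, -5], 0, 0],
    [[0, 0, 0], -0.07, 0],
    [[0, 0, 0], -0.07, 0],
    [[0, 0, 0], -0.07, 0],
    [[0, 0, 0], -0.06, 0],
    [[0, 0, 0], 0, 0],
  ],
)

```text
clock: 6.7
eef_pos: [576.7, -208.0, 394.0]
tcp_rot: [-3.137, -0.008, 1.823]
contact_force: [-0.5, 0.0, -1.6]
opening: 0.128
```

step_arm(
  commands=[
    [[10, 8, 0], 0, 0],
    [[20, 16, 0], 0, 0],
    [[30, 24, 0], 0, 0],
    [[35, 24, 0], 0, 0],
    [[35, 20, 0], 0, 0],
    [[35, 12, 0], 0, 0],
    [[35, 8, 0], 0, 0],
    [[35, 5, 0], 0, 0],
    [[35, 2, 0], 0, 0],
    [[30, 0, 0], 0, 0],
    [[20, 0, 0], 0, 0],
    [[10, 0, 0], 0, 0],
    [[0, 0, 0], 0, 0],
    [[0, 0, 0], 0, 0],
  ],
)

```text
clock: 8.45
eef_pos: [613.9, 160.1, 394.1]
tcp_rot: [-3.135, -0.011, 1.81]
contact_force: [0.1, -0.7, -3.5]
opening: 0.13
```

```bash
python3 - <<'E'
from h import *
s=grab_frame("scene");t=grab_frame("top");cv2.imwrite("pics/s2.png",s);cv2.imwrite("pics/t2.png",t)
f=lambda i,x,y,w,h,k:cv2.resize(i[y:y+h,x:x+w],None,fx=k,fy=k,interpolation=cv2.INTER_CUBIC)
g=lambda i:np.clip(i.astype(float)*1.6,0,255).astype(np.uint8)
cv2.imwrite("pics/b2.png",g(np.hstack([f(s,300,140,160,190,3),f(t,160,160,100,190,3)])))
q=sense();print(q["eef_pos"],q["tcp_rot"],q["contact_force"])
E
```

```text
[613.90987708 159.97376024 394.13503518] [-3.13500357 -0.01084605  1.80922888] [ 1.3816203  -0.29318493 -2.48264853]
```

View pics/b2.png

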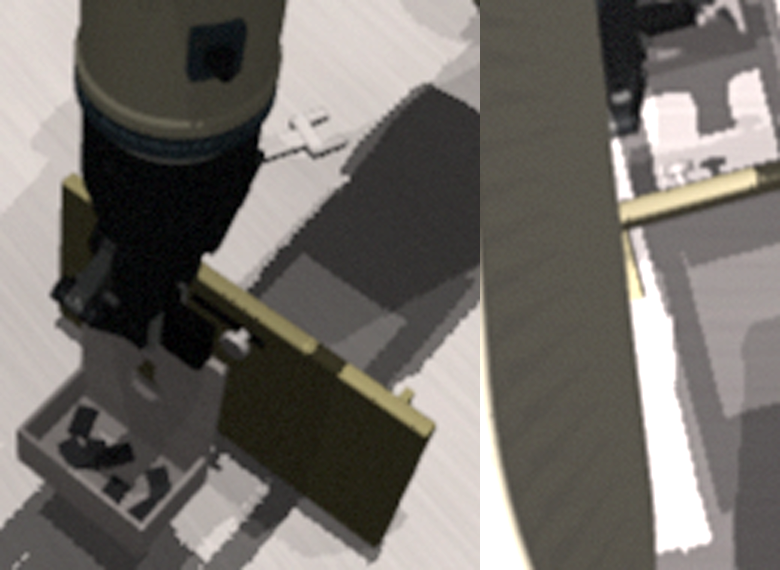

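The scene crop shows the tray upright in the gripper in front of the fence. The keyhole is near scene (349,264) and the stud near (379,254). Next I compare both with the predicted positions.

```bash
python3 - <<'E'
from h import *
s=cv2.imread("pics/s2.png");k=10
c=np.clip(cv2.resize(s[240:290,330:395],None,fx=k,fy=k,interpolation=cv2.INTER_CUBIC).astype(float)*2,0,255).astype(np.uint8)
def mk(X,col,r=3):
    p=proj("scene",X);q=((p-[330,240]+.5)*k).astype(int);cv2.circle(c,tuple(int(v) for v in q),r,col,-1);return p
T=np.array([613.9,160.1]);a=.239;n=np.array([np.cos(a),np.sin(a)]);y=np.array([-n[1],n[0]])
for x,col in((0,(0,255,255)),(5,(0,0,255))):
  for dy,dz in((0,0),(12,5),(12,-5),(-12,5),(-12,-5),(5,-12),(-5,-12),(5.5,27.5),(-5.5,27.5),(45,-66+36),(-45,-66+36)):
    p=mk(np.r_[T+(x-6)*n+dy*y,394.1-301.4+66+dz],col)
    if dy==0: print(p)
O=np.array([533.6,141.3]);a=.245;n=np.array([np.cos(a),np.sin(a)]);y=np.array([-n[1],n[0]])
for i in range(12):
  mk(np.r_[O+14*n+(13+9*np.cos(i*np.pi/6))*y,130+9*np.sin(i*np.pi/6)],(0,255,0))
cv2.imwrite("pics/c2.png",c)
E
```

```text
[348.69475848 265.35661443]
[346.75184061 267.35778129]
```

View pics/c2.png

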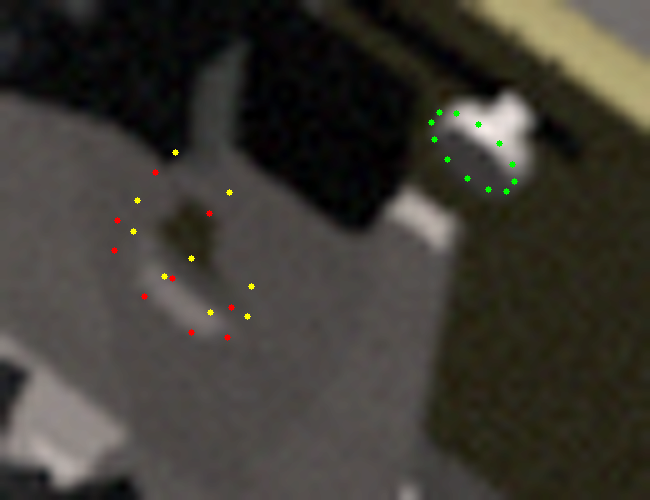

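The predicted keyhole and stud outlines match the picture to about 1 mm, with the stud at fence y ≈ 13.5. I'll move to a pre-insertion pose about 30 mm off the face.

step_arm(
  commands=[
    [[3, -5, 5], 0, 0],
    [[4, -10, 7], 0, 0],
    [[4, -12, 7], 0, 0],
    [[2, -10, 5], 0, 0],
    [[1, -6, 2], -0.003, 0],
    [[0, 0, 0], -0.003, 0],
    [[0, 0, 0], 0, 0],
  ],
)

```text
clock: 9.43
eef_pos: [564.9, 162.6, 366.5]
tcp_rot: [-3.134, -0.011, 1.814]
contact_force: [0.9, 0.8, -2.2]
opening: 0.125
```

```bash
cat >> h.py <<'E'
def togo(yF=13.5,quiet=False):
    q=sense();p=q["eef_pos"];a=.245;n=np.array([np.cos(a),np.sin(a)]);y=np.array([-n[1],n[0]])
    d=p[:2]-np.array([533.6,141.3])-6*n
    print("gap %.1f  lateral err %.1f  origin z %.1f yaw err %.3f"%(d@n,d@y-yF,p[2]-301.4,q["tcp_rot"][2]-a-np.pi/2),"rot",q["tcp_rot"].round(4),"F n,y,z",(q["contact_force"][:2]@n).round(1),(q["contact_force"][:2]@y).round(1),q["contact_force"][2].round(1),"op",q["opening"])
E
python3 -c "from h import *;togo()"
```

```text
gap 29.5  lateral err -0.4  origin z 65.1 yaw err -0.002 rot [-3.1342 -0.0107  1.8142] F n,y,z 1.1 0.6 -2.2 op 0.12536441140989937
```

step_arm(
  commands=[
    [[-0.5, -4, 1], 0, 0],
    [[0, -4, 0], 0, 0],
    [[0, -3, 0], 0, 0],
    [[0, -1, 0], 0, 0],
    [[0, 0, 0], 0, 0],
  ],
)

```text
clock: 10.05
eef_pos: [553.2, 159.0, 366.0]
tcp_rot: [-3.135, -0.011, 1.814]
contact_force: [-0.1, -0.5, -2.5]
opening: 0.128
```

```bash
python3 -c "from h import *;togo()"
```

```text
gap 17.3  lateral err -1.1  origin z 64.6 yaw err -0.002 rot [-3.1354 -0.0107  1.8139] F n,y,z -0.2 -0.5 -2.5 op 0.1283804767182864
```

step_arm(
  commands=[
    [[0, -1.5, 0.5], 0, 0],
    [[0, -1.5, 0], 0, 0],
    [[0, -1.5, 0], 0, 0],
    [[0, 0, 0], 0, 0],
  ],
)

```text
clock: 10.55
eef_pos: [548.6, 157.9, 365.4]
tcp_rot: [-3.135, -0.011, 1.814]
contact_force: [0.4, 0.1, -1.9]
opening: 0.129
```

```bash
python3 -c "from h import *;togo()"
```

```text
gap 12.6  lateral err -1.1  origin z 64.0 yaw err -0.002 rot [-3.1354 -0.0107  1.8139] F n,y,z 0.4 -0.0 -1.9 op 0.12859537742875715
```

step_arm(
  commands=[
    [[0, -1.5, 0], 0, 0],
    [[0, -1.5, 0], 0, 0],
    [[0, -1.5, 0], 0, 0],
    [[0, 0, 0], 0, 0],
  ],
)

```text
clock: 11.05
eef_pos: [543.9, 156.7, 365.5]
tcp_rot: [-3.135, -0.011, 1.814]
contact_force: [-0.4, 0.1, -2.0]
opening: 0.132
```

```bash
python3 - <<'E'
from h import *
togo()
s=grab_frame("scene")
c=np.clip(cv2.resize(s[200:300,300:410],None,fx=6,fy=6,interpolation=cv2.INTER_CUBIC).astype(float)*2,0,255).astype(np.uint8)
cv2.imwrite("pics/d1.png",c)
E
```

```text
gap 7.7  lateral err -1.1  origin z 64.1 yaw err -0.002 rot [-3.1354 -0.0107  1.8139] F n,y,z -0.3 0.2 -2.0 op 0.13236732505395635
```

View pics/d1.png

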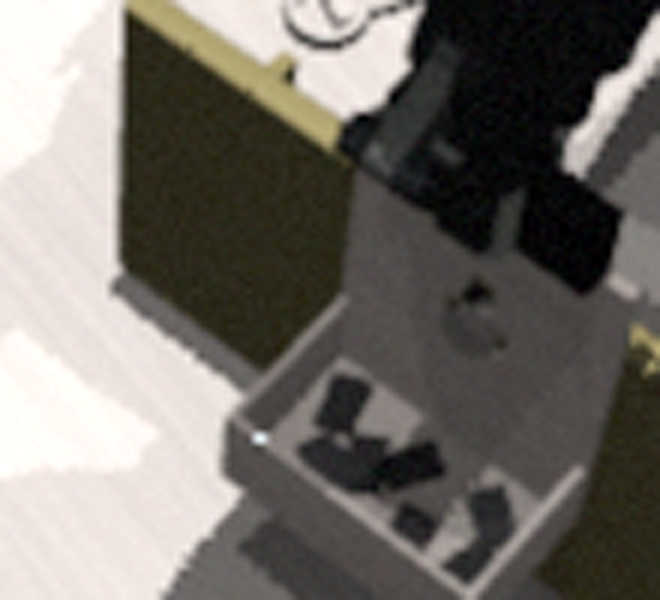

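The head (crop (470,325)) fills the keyhole entry and there is no contact force. I'll continue gently until the plate touches the fence.

step_arm(
  commands=[
    [[0, -1.5, 0], 0, 0],
    [[0, -1.5, 0], 0, 0],
    [[0, -1.2, 0], 0, 0],
    [[0, 0, 0], 0, 0],
  ],
)

```text
clock: 11.6
eef_pos: [539.6, 155.7, 365.6]
tcp_rot: [-3.136, -0.011, 1.814]
contact_force: [-0.1, 0.1, -2.6]
opening: 0.129
```

```bash
python3 -c "from h import *;togo()"
```

```text
gap 3.3  lateral err -1.0  origin z 64.2 yaw err -0.002 rot [-3.1356 -0.0107  1.8139] F n,y,z -0.0 0.2 -2.6 op 0.1291646312077952
```

step_arm(
  commands=[
    [[0, -0.8, 0], 0, 0],
    [[0, -0.8, 0], 0, 0],
    [[0, 0, 0], 0, 0],
  ],
)

```text
clock: 11.98
eef_pos: [538.3, 155.3, 365.7]
tcp_rot: [-3.137, -0.011, 1.814]
contact_force: [0.8, 1.0, -2.7]
opening: 0.13
```

```bash
python3 -c "from h import *;togo()"
```

```text
gap 1.9  lateral err -1.1  origin z 64.3 yaw err -0.002 rot [-3.1366 -0.0107  1.8139] F n,y,z 1.0 0.8 -2.7 op 0.13030902385798646
```

step_arm(
  commands=[
    [[0, -0.7, 0], 0, 0],
    [[0, 0, 0], 0, 0],
  ],
)

```text
clock: 12.22
eef_pos: [538.0, 155.2, 365.8]
tcp_rot: [-3.138, -0.011, 1.814]
contact_force: [0.7, 0.4, -2.2]
opening: 0.127
```

step_arm(
  commands=[
    [[0, -0.7, 0], 0, 0],
    [[0, 0, 0], 0, 0],
  ],
)

```text
clock: 12.48
eef_pos: [537.6, 155.1, 365.9]
tcp_rot: [-3.139, -0.011, 1.814]
contact_force: [1.9, 0.1, -4.1]
opening: 0.128
```

```bash
python3 -c "from h import *;togo()"
```

```text
gap 1.3  lateral err -1.1  origin z 64.5 yaw err -0.002 rot [-3.1393 -0.0107  1.814 ] F n,y,z 1.9 -0.4 -4.1 op 0.12843914303988213
```

step_arm(
  commands=[
    [[0, -0.7, 0], 0, 0],
    [[0, 0, 0], 0, 0],
  ],
)

```text
clock: 12.72
eef_pos: [537.3, 155.1, 366.1]
tcp_rot: [-3.141, -0.011, 1.814]
contact_force: [4.0, 0.2, -4.5]
opening: 0.129
```

step_arm(
  commands=[
    [[0, -0.7, 0], 0, 0],
    [[0, 0, 0], 0, 0],
  ],
)

```text
clock: 12.98
eef_pos: [536.9, 155.0, 366.2]
tcp_rot: [3.141, -0.011, 1.814]
contact_force: [3.4, 1.1, -5.1]
opening: 0.129
```

```bash
python3 -c "from h import *;togo()"
```

```text
gap 0.6  lateral err -1.0  origin z 64.8 yaw err -0.002 rot [ 3.1411 -0.0107  1.814 ] F n,y,z 3.5 0.2 -5.1 op 0.12900056869711427
```

The plate is flush with the fence at 3.5 N, and its tilt relative to the fence is gone. I'll lower it in small rows.

step_arm(
  commands=[
    [[0, 0.3, 2], 0, 0],
    [[0, 0, 2], 0, 0],
    [[0, 0, 2], 0, 0],
    [[0, 0, 1], 0, 0],
    [[0, 0, 0], 0, 0],
  ],
)

```text
clock: 13.6
eef_pos: [537.1, 155.1, 359.3]
tcp_rot: [3.141, -0.011, 1.814]
contact_force: [3.2, 1.1, -2.2]
opening: 0.132
```

```bash
python3 -c "from h import *;togo()"
```

```text
gap 0.8  lateral err -0.9  origin z 57.9 yaw err -0.002 rot [ 3.1413 -0.0108  1.814 ] F n,y,z 3.4 0.3 -2.2 op 0.13215260385423225
```

step_arm(
  commands=[
    [[0, 0, 2], 0, 0],
    [[0, 0, 2], 0, 0],
    [[0, 0, 2], 0, 0],
    [[0, 0, 0], 0, 0],
  ],
)

```text
clock: 14.1
eef_pos: [537.1, 155.2, 352.8]
tcp_rot: [3.141, -0.011, 1.814]
contact_force: [2.2, 0.8, -2.5]
opening: 0.131
```

```bash
python3 -c "from h import *;togo()"
```

```text
gap 0.8  lateral err -0.8  origin z 51.4 yaw err -0.002 rot [ 3.1413 -0.0108  1.8141] F n,y,z 2.3 0.2 -2.5 op 0.13113981769989896
```

step_arm(
  commands=[
    [[0, 0, 2], 0, 0],
    [[0, 0, 2], 0, 0],
    [[0, 0, 2], 0, 0],
    [[0, 0, 0], 0, 0],
  ],
)

```text
clock: 14.6
eef_pos: [537.1, 155.3, 346.4]
tcp_rot: [3.141, -0.011, 1.814]
contact_force: [3.7, 0.8, -2.6]
opening: 0.13
```

```bash
python3 -c "from h import *;togo()"
```

```text
gap 0.8  lateral err -0.8  origin z 45.0 yaw err -0.002 rot [ 3.1412 -0.0108  1.814 ] F n,y,z 3.7 -0.1 -2.6 op 0.1302776884880128
```

step_arm(
  commands=[
    [[0, 0, 1.5], 0, 0],
    [[0, 0, 1], 0, 0],
    [[0, 0, 1], 0, 0],
    [[0, 0, 0], 0, 0],
  ],
)

```text
clock: 15.1
eef_pos: [537.1, 155.3, 342.7]
tcp_rot: [3.141, -0.011, 1.814]
contact_force: [2.2, 0.2, -2.5]
opening: 0.129
```

step_arm(
  commands=[
    [[0, 0, 0.7], 0, 0],
    [[0, 0, 0], 0, 0],
  ],
)

```text
clock: 15.35
eef_pos: [537.1, 155.3, 341.9]
tcp_rot: [3.141, -0.011, 1.814]
contact_force: [2.7, 0.4, -2.1]
opening: 0.132
```

```bash
python3 -c "from h import *;togo()"
```

```text
gap 0.8  lateral err -0.7  origin z 40.5 yaw err -0.002 rot [ 3.1412 -0.0108  1.814 ] F n,y,z 2.7 -0.3 -2.1 op 0.13249167704872994
```

step_arm(
  commands=[
    [[0, 0, 0.5], 0, 0],
    [[0, 0, 0.5], 0, 0],
    [[0, 0, 0], 0, 0],
  ],
)

```text
clock: 15.72
eef_pos: [537.1, 155.3, 341.1]
tcp_rot: [3.141, -0.011, 1.814]
contact_force: [2.0, 1.0, -1.0]
opening: 0.132
```

step_arm(
  commands=[
    [[0, 0, 0.6], 0, 0],
    [[0, 0, 0], 0, 0],
  ],
)

```text
clock: 15.98
eef_pos: [537.1, 155.3, 341.0]
tcp_rot: [3.141, -0.011, 1.814]
contact_force: [1.3, 0.7, 0.7]
opening: 0.129
```

Lowering has stopped at origin z ≈ 39.6, and the vertical force rose from −2.5 to +0.7 N, so the stud is at the slot end. I'll take one look before releasing.

```bash
python3 - <<'E'
from h import *
togo()
s=grab_frame("scene")
c=np.clip(cv2.resize(s[200:300,300:410],None,fx=6,fy=6,interpolation=cv2.INTER_CUBIC).astype(float)*2,0,255).astype(np.uint8)
cv2.imwrite("pics/e1.png",c)
E
```

```text
gap 0.8  lateral err -0.8  origin z 39.6 yaw err -0.002 rot [ 3.141  -0.0108  1.814 ] F n,y,z 1.4 0.4 0.7 op 0.12901114655284965
```

View pics/e1.png

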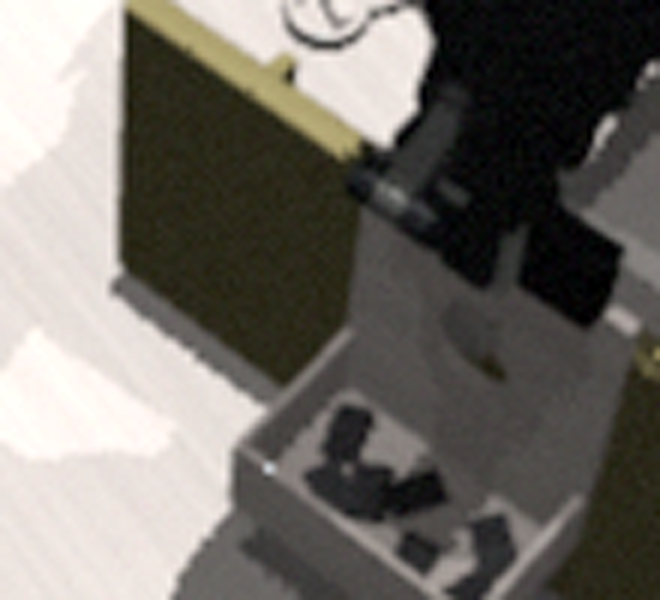

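The head now sits over the slot, with the entry opening visible below it at crop (490,365). I'll release and withdraw straight up.

step_arm(
  commands=[
    [[0, 0, 0], 0, 0.25],
    [[0, 0, 0], 0, 0.4],
    [[0, 0, 0], 0, 0.6],
    [[0, 0, 0], 0, 0.8],
    [[0, 0, 0], 0, 0.8],
    [[0, 0, 0], 0, 0.8],
  ],
)

```text
clock: 16.77
eef_pos: [536.0, 155.1, 339.8]
tcp_rot: [-3.138, -0.011, 1.814]
contact_force: [-0.2, -0.3, 0.1]
opening: 0.801
```

step_arm(
  commands=[
    [[0, 0, -5], 0, 0.8],
    [[0, 0, -10], 0, 0.8],
    [[0, 0, -20], 0, 0.8],
    [[0, 0, -25], 0, 0.8],
    [[0, 0, -25], 0, 0.8],
    [[0, 0, -20], 0, 0.8],
    [[0, 0, -10], 0, 0.8],
    [[0, 0, 0], 0, 0.8],
    [[0, 0, 0], 0, 0.8],
    [[0, 0, 0], 0, 0.8],
  ],
)

```text
clock: 18.02
eef_pos: [536.2, 153.7, 461.4]
tcp_rot: [-3.139, -0.011, 1.814]
contact_force: [-0.8, 0.4, -0.4]
opening: 0.803
```

```bash
python3 - <<'E'
from h import *
togo()
s=grab_frame("scene")
c=np.clip(cv2.resize(s[150:300,290:460],None,fx=4,fy=4,interpolation=cv2.INTER_CUBIC).astype(float)*2,0,255).astype(np.uint8)
cv2.imwrite("pics/f1.png",c)
E
```

```text
gap -0.4  lateral err -2.1  origin z 160.0 yaw err -0.002 rot [-3.1392 -0.0108  1.8139] F n,y,z -0.6 0.6 -0.4 op 0.802988423176757
```

View pics/f1.png

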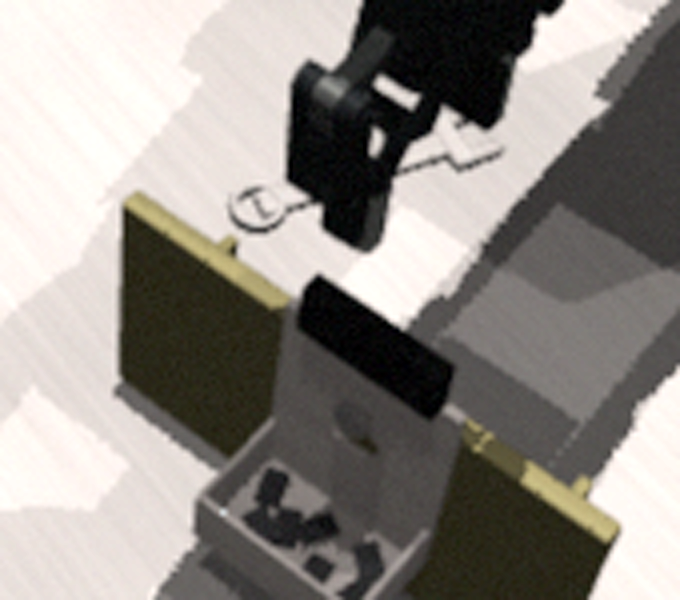

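The tray hangs on the stud, upright and flush, with the head at crop (350,420) over the slot. The gripper is clear of it, so I'm handing in.

```bash
python3 -c "
from rig import *
print(sign_off())"
```

```text
the job is handed in; nothing more can be done
None
```

The tray is hung on the stud and the job is handed in; the robot's clock stood at about 18 s of the 64 s allowed.

- **Seating:** I slipped the keyhole over the stud's head and pressed the plate flush against the fence at about 3.5 N. I then lowered the tray, still held, until the stud met the top of the slot. There the tray stopped going down at an origin height of about 39.6 mm (40 mm nominal), and the vertical force rose from −2.5 N to +0.7 N.
- **Contact force:** After each move in contact, the horizontal force read at most about 4 N and the vertical at most 5.1 N (including the tray's weight). I took no readings during the moves themselves.
- **Last check:** The final picture shows the tray upright and flush, the head over the slot, and the gripper well clear with the force back to noise level. The wrench looked undisturbed. I did not check the roll or toolbox in a picture after the move; the planned path kept clear of both.
- **Disagreements:** The camera-based fence and stud positions left offsets of about 1 mm at contact, within the keyhole's clearance. The tool had a slight lean of about 0.7 degrees, and its part towards the fence levelled out when the plate seated.

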